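# Fit a bearing cover over the dowels of a hub

## Robot

A 7-joint arm with a two-finger parallel gripper is mounted at the origin on the work surface. World frame = base frame: x ahead of the robot, y to its left, z up, the work surface at z = 0. Lengths are in mm, angles in rad, forces in N, time in s.
With the tool pointing down it reaches from about 425 to 1025 mm from the base axis. Payload 9.4 kg.
Tool frame: the origin (TCP) lies midway between the tips of the shut fingers; the grasp point (between the pads) lies 19 mm behind it (arm.grasp_offset is the distance from the TCP to the grasp point, in mm); z points along the fingers, y is the direction in which the jaws open and shut (so a half turn about z gives the same grasp; the last joint's range is limited). The gripper opens to 85 mm and grips with 20 to 120 N. Pads are 22 mm wide; open, the fingers measure 114 mm over their backs; the gripper's body (76 mm by 85 mm) begins 54 mm behind the grasp point. The pads swing forward as they close: fully open they stand 13 mm farther back than shut.
Start: joints at [1.185, 0.599, -0.003, 1.599, 0.002, 0.943, -0.08], TCP at [220.329, -690.709, 231.275] pointing down, gripper open.
Joint ranges: [-2.57, 2.57], [-0.35, 1.97], [-1.29, 1.29], [0.11, 2.56], [-1.05, 4.19], [0.11, 1.86], [-2.63, 2.63]. Speed limits (rad/s): [2.22, 2.22, 3.01, 3.01, 3.14, 3.14, 3.14].

## Interface

Orientations are given as a 3x3 rotation matrix whose columns are the frame's x, y, z axes.
In Python, from bench import arm, cams, spotter gives the robot as it stands.
- The arm moves only by the tool move_arm, never from a script. Its argument "deltas" is a list of rows, each an object of numbers: "dx", "dy", "dz": the shift along the tool's x, y, z in m; "ax", "ay", "az": the turn, a rotation vector about the tool's x, y, z in rad. In form: [{"dx": .., "dy": .., "dz": .., "ax": .., "ay": .., "az": ..}, ...]. A call has exactly 10 rows; each row shifts and turns the commanded pose from where the row before left it, along the tool's axes as they then stand; what a row does not reach is not made up. A row lasts 1/8 s, in which the tool goes at most 62.5 mm and 10.7 degrees, less where a joint would pass 70% of its speed; a pose out of reach is approached as far as the arm can. A call is refused whole if a number of a shift passes 0.0625 or a number of a turn 0.188, either way. A call with a gripper value outside its range is refused whole. "hand" is the opening, from 0 (shut) to 1 (fully open), set as the call begins (left out, the last holds). The fingers move at their own pace and stop on an object; the grip force is fixed at half the most. Time passes only in rows, so rows that do not move let the fingers close, or fill a call up. It gives the time, the measured TCP pose, the force and the opening at its end, in the units of the state.
- arm.sense(): the state, without advancing time (a new reading comes with each control period).
- cams.grab_frame(name): name is "scene" or "top"; returns (picture, depth): 420x560x3 uint8, red, green, blue; 420x560 float32, mm along the optical axis (not along the pixel's ray), 0 where there is no reading.
- cams.camera_model(name): a dict with "intrinsics" (3x3 intrinsics, pixels), "eye" and "rotation" of the camera in the world. Camera axes: x right, y down, z forward; pixel columns grow to the right and rows downward; lengths in mm; the calibration is good to about 2 mm. A picture is of the moment at which its call begins. camera_model takes no time and is no camera call.
- arm.finish_job(): hands the job in, once; it reports no verdict.
Trained networks look in the newest picture that a camera, given by its name, has taken for a name from the list of things; names that differ only in an ending like _2 or _b are one class to them, and where a whole thing is asked for, a point or a joint stands for the part that bears it (a point fixed in the world has none). Each returns a list of dicts, best first, with "confidence" (0 to 1); they miss things now and then, are a little off and sometimes report something else, mostly with a low value. They report only what shows in the picture. A call takes as long as a camera call.
- spotter.silhouettes(camera, query): "mask" (420x560 bool, what is visible of it) and "position" ([row, column] in pixels, amid what is visible of it).
The state is a dict: "time_s": time; "joints": joint angles; "qvel": joint speeds; "joint_torque": joint torques, N m; "eef_pos": TCP position; "tool_rot": TCP orientation; "contact_force": force on the tool from outside, world axes, zero at the start; "ft_torque": the same for the moment, N m; "gripper_width": opening from 0.0 (shut) to 1.0 (fully open).
Only numpy, scipy, OpenCV 4.12 (cv2) and the standard library are available. Lean on these libraries where they do the work, as an engineer would, in place of code of your own. Each camera call takes 0.05 s, during which the arm holds its last target.

## Task

Fit the aluminium bearing cover on the hub: set it over the hub's centre spigot, turn it until its three holes drop over the three dowel pins, then press it down past the stiff seal ring until it lies flush on the hub's flange all round, and let go. Leave the cup, the oil can and the spanner where they are.

Things in the scene. Friction and masses are not known exactly. Their poses are not given: they have to be found in the camera images.
- cover: Bearing cover, bare aluminium, about 0.45 kg, loose on the bench, right way up: a square plate 110 x 110 mm, 8 mm thick. Origin = centre of the plate's flat underside, z up, x and y along its sides; the centre of mass is on z. From below a blind centre bore, 32 mm diameter, 36 mm deep, and three through holes of 12 mm on a 34 mm radius at 90, 210 and 330 degrees from x towards y.
- cover_knob (a point): Centre of the flat top of the cover's round central knob, 44 mm diameter, rising from the plate's top (8 mm above the cover's origin) to this point (48 mm above it): to grip, or to press on.
- cover_stud_a (a point): Middle of the top of one of the cover's two upright steel studs, 12 mm diameter, 30 mm tall above the plate's top, at x = +44 mm, y = 0 of the cover; this point is 38 mm above the cover's origin. Handy for pushing the cover round with a finger.
- cover_stud_b (a point): The same for the other stud, at x = -44 mm, y = 0 of the cover.
- hub_stand: Hub stand, fixed to the bench: a blue base 150 x 150 x 16 mm with a screw head at each corner, a column, and on it a round grey flange of 116 mm diameter, top face 60 mm above the bench. Origin = centre of the base's underside, on the hub's axis, z up; its x and y run along the base's sides and say nothing about the dowels. Flange and dowels are clamped and do not turn.
- hub_face (a point): Centre of the flange's top face, on the hub's axis, 60 mm above the bench: here the cover's underside must come to rest. Three brass dowel pins, 8 mm diameter, 12 mm tall, bevelled tips, stand on the face 120 degrees apart on a 34 mm radius. They may be clamped at ANY angle about the axis: it is not in these readings and must be seen or felt; at most 120 degrees of turning finds them.
- spigot_tip (a point): Centre of the top of the hub's steel spigot, 34 mm above the face. The spigot is 30 mm in diameter, tapered to 18 mm over its top 6 mm, and enters the cover's centre bore with 1 mm play each side. A cover set over it out of line rests level on the pin tips, underside 12 mm above the face; turned into line it drops by itself on to the seal ring, 4 to 6 mm above the face.
- seal_ring_spot (a point): Centre of the green seal ring round the spigot, at face height: 38 mm inside, 52 mm outside diameter, standing 4 to 6 mm proud of the face at first. It is stiff: it carries the cover's weight, and slides down into the flange, and stays down, only under about 14 N in all (the cover's own weight of 3.5 to 5.5 N included), so press the cover with 10 to 20 N to bring it flush.
- cup: White cup, 66 mm wide at the rim, 75 mm tall, loose bystander. Origin = centre of its underside.
- oil_can: Green can, 64 mm diameter, 110 mm tall, loose bystander. Origin = centre of its underside.
- spanner: Steel spanner, 170 mm long, lying flat, loose bystander. Origin under its middle, x along its length.

How it is judged (in metres and radians):
On the way:
1. the cover is over the centre spigot, level, on the pin tips or lower (horizontal distance between cover and hub_face below 0.005 m and z of cover in the frame of hub_face below 0.0145 m and angle between cover's own z axis and vertical below 0.1 rad), for 0.2 s.
At the end, for the whole second after the job is handed in: The cover's plate rests flush on the hub's flange, its three holes over the dowels: underside within 1.8 mm of the face, level within 0.025 rad, its centre within 4 mm of the hub's axis, at rest (horizontal distance between cover and hub_face below 0.004 m and z of cover in the frame of hub_face between -0.003 and 0.0018 m and angle between cover's own z axis and vertical below 0.025 rad and linear speed of cover below 0.02 m/s); the robot touches nothing.
It fails at once if the cup is moved by more than 30 mm (distance of cup from where it was at the start of the episode above 0.03 m).
It fails at once if the oil can is moved by more than 30 mm (distance of oil_can from where it was at the start of the episode above 0.03 m).
It fails at once if the spanner is moved by more than 30 mm (distance of spanner from where it was at the start of the episode above 0.03 m).
It also fails if it takes over 72 s, if anything falls off the work surface, if the arm or the gripper's body presses on something with over 40 N, if the wrist force passes 120 N, or if a joint passes its speed limit or range.

## Working session

There is one attempt and no reset: what is moved stays moved. The work goes in short steps, Python scripts to look and compute and a tool call to move; the robot and the scene stay as the last step left them, time stands still between calls to the robot, and variables do not carry over. Pictures are saved under pics/ and viewed, and the job is handed in when it is done.

Besides the shell and the picture viewer there is one more tool, called after "Emit:" as name(argument=value, ...), one argument or row to a line, values as JSON. move_arm: Moves the arm, as the interface text tells. Its arguments: {"type":"object","properties":{"deltas":{"type":"array"},"hand":{"type":"number"}},"required":["deltas"]}

```bash
ls; mkdir -p pics
python3 - <<'E'
from bench import arm,cams,spotter
import cv2,numpy as np
for n in ['scene','top']:
    p,d=cams.grab_frame(n); cv2.imwrite(f'pics/{n}0.png',p[:,:,::-1]); np.save(f'pics/{n}0.npy',d); m=cams.camera_model(n); print(n,{k:np.round(np.array(v),3).tolist() for k,v in m.items()})
s=arm.sense(); print({k:np.round(np.array(v),3).tolist() for k,v in s.items()})
print(arm.grasp_offset)
E
```

```text
pics
scene {'intrinsics': [[411.19, 0.0, 280.157], [0.0, 411.19, 207.7], [0.0, 0.0, 1.0]], 'eye': [1420.128, -86.117, 883.123], 'rotation': [[0.083, 0.694, -0.716], [0.996, -0.049, 0.069], [0.013, -0.719, -0.695]]}
top {'intrinsics': [[408.58, 0.0, 281.23], [0.0, 408.58, 206.615], [0.0, 0.0, 1.0]], 'eye': [473.893, -31.052, 1080.766], 'rotation': [[0.028, -0.991, 0.13], [-0.999, -0.025, 0.021], [-0.018, -0.131, -0.991]]}
{'time_s': 0.1, 'joints': [1.185, 0.6, -0.003, 1.6, 0.002, 0.943, -0.08], 'qvel': [0.0, -0.001, 0.0, -0.001, 0.003, -0.001, 0.0], 'joint_torque': [0.005, -77.799, 1.57, -25.862, 0.013, 0.005, 0.0], 'eef_pos': [220.173, -690.324, 230.501], 'tool_rot': [[0.953, 0.304, -0.001], [0.304, -0.953, 0.001], [-0.0, -0.001, -1.0]], 'contact_force': [0.269, -0.683, 0.66], 'ft_torque': [-0.01, 0.034, -0.005], 'gripper_width': 0.995}
18.700000000000003
```

View pics/scene0.png

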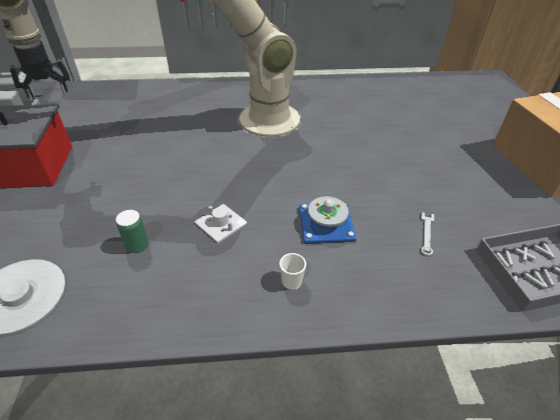

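View pics/top0.png

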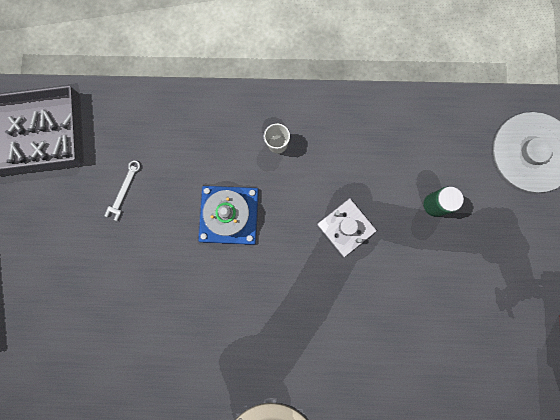

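The top view shows the hub near (227,212) with its orange pins visible, and the square cover near (347,228). The cup is at (277,137) and the can at (445,202). I'll enlarge it and measure.

```bash
cat > h.py <<'E'
import numpy as np,cv2
from bench import arm,cams,spotter
M={n:cams.camera_model(n) for n in ['top','scene']}
def unz(n,u,v,z):
    m=M[n];K=np.array(m['intrinsics']);R=np.array(m['rotation']);e=np.array(m['eye'])
    r=R@np.linalg.inv(K)@np.array([u,v,1.]); return e+r*(z-e[2])/r[2]
def proj(n,P):
    m=M[n];K=np.array(m['intrinsics']);R=np.array(m['rotation']);e=np.array(m['eye'])
    q=K@(R.T@(np.array(P,float)-e)); return q[:2]/q[2]
def cloud(n,d):
    m=M[n];K=np.array(m['intrinsics']);R=np.array(m['rotation']);e=np.array(m['eye'])
    v,u=np.mgrid[0:420,0:560]; r=np.stack([(u-K[0,2])/K[0,0],(v-K[1,2])/K[1,1],np.ones_like(u)],-1)*d[...,None]
    return r@R.T+e
E
python3 - <<'E'
from h import *
p=cv2.imread('pics/top0.png')
a=cv2.resize(p[175:250,190:265],(600,600),interpolation=cv2.INTER_CUBIC)
b=cv2.resize(p[190:265,310:385],(600,600),interpolation=cv2.INTER_CUBIC)
cv2.imwrite('pics/a.png',a);cv2.imwrite('pics/b.png',b)
p=cv2.imread('pics/scene0.png')
cv2.imwrite('pics/c.png',np.hstack([cv2.resize(p[180:255,290:365],(400,400),interpolation=cv2.INTER_CUBIC),cv2.resize(p[190:265,185:260],(400,400),interpolation=cv2.INTER_CUBIC)]))
for n in ['top','scene']:
  for q in ['cover','hub_stand','cup','oil_can','spanner','cover_stud_a','cover_knob','spigot_tip','seal_ring_spot']:
    try:
      cams.grab_frame(n) if q=='cover' else 0
      print(n,q,[(round(r['confidence'],2),np.round(r['position'],1).tolist(),int(r['mask'].sum())) for r in spotter.silhouettes(n,q)][:3])
    except Exception as ex: print(q,ex)
d=np.load('pics/top0.npy'); C=cloud('top',d)
for (u,v) in [(227,212),(210,212),(347,228),(445,202),(277,125),(300,300)]: print(u,v,C[v,u].round(1))
E
```

```text
top cover [(0.77, [232.0, 344.9], 1714)]
top hub_stand [(0.77, [216.0, 230.8], 1995), (0.37, [193.2, 122.5], 452)]
top cup []
top oil_can [(0.74, [201.2, 440.1], 816)]
top spanner [(0.72, [190.4, 122.7], 478)]
top cover_stud_a [(0.92, [228.3, 344.7], 1708)]
top cover_knob [(0.59, [226.8, 346.2], 1746)]
top spigot_tip [(0.72, [217.4, 231.1], 2009), (0.54, [228.9, 347.4], 1782)]
top seal_ring_spot [(0.97, [218.0, 231.2], 1747), (0.74, [224.5, 344.4], 1828)]
scene cover [(0.93, [222.6, 220.0], 1082)]
scene hub_stand [(0.67, [226.0, 323.9], 1387), (0.61, [222.5, 222.8], 1128)]
scene cup [(0.74, [266.1, 290.9], 750)]
scene oil_can [(0.86, [230.0, 131.2], 989)]
scene spanner [(0.57, [233.6, 425.6], 343)]
scene cover_stud_a [(0.7, [221.9, 219.6], 1097), (0.3, [268.7, 290.9], 762)]
scene cover_knob [(0.76, [221.7, 221.7], 1085)]
scene spigot_tip [(0.7, [231.0, 329.0], 1272)]
scene seal_ring_spot [(0.93, [229.3, 327.5], 1426)]
227 212 [587.2 122.2  92.6]
210 212 [589.5 169.7  62.6]
347 228 [ 559.4 -176.2   49.9]
445 202 [ 622.4 -399.6  111.5]
277 125 [817.1   7.4  71.3]
300 300 [373.6 -63.2   0.5]
```

View pics/a.png

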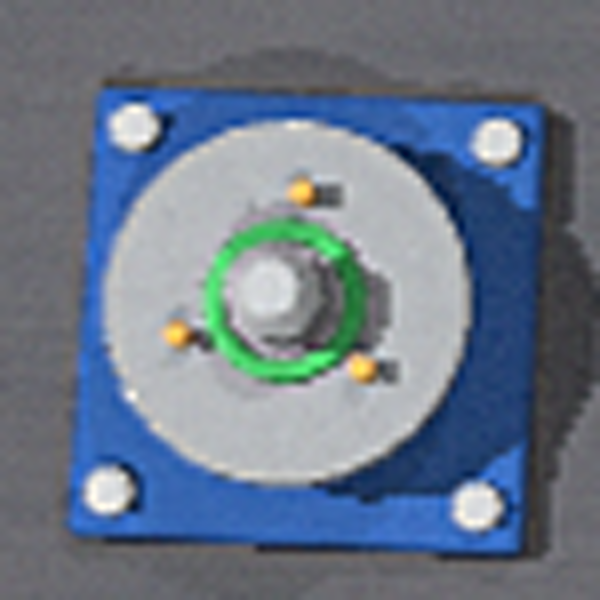

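View pics/b.png

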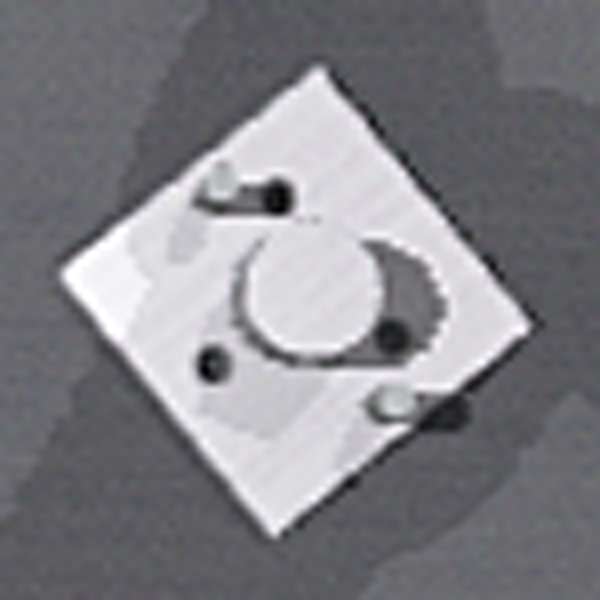

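View pics/c.png

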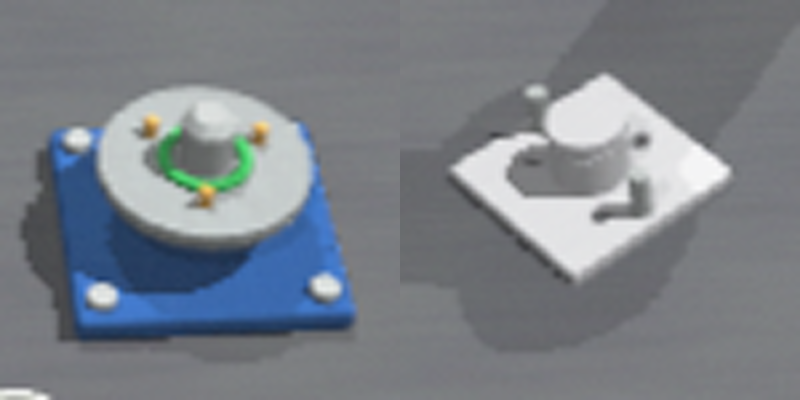

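Run:
```python
from h import *
def px(U,V,u0,v0): return u0+(U+.5)/8-.5, v0+(V+.5)/8-.5
def P(U,V,z,o): return unz('top',*px(U,V,*o),z)[:2]
o=(190,175)
fl=P(287,302,60,o); sp=P(268,288,94,o); print('flange',fl,'spigot',sp)
pins=np.array([P(*q,71,o) for q in [(302,190),(178,333),(364,368)]]); c=pins.mean(0); print('pins c',c, np.linalg.norm(pins-c,axis=1)); 
for cc in (c,fl,sp): print(np.degrees(np.arctan2(*(pins-cc).T[::-1])).round(1))
scr=np.array([P(*q,18,o) for q in [(134,126),(497,139),(108,489),(477,505)]]);print('screws c',scr.mean(0))
o=(310,190)
co=np.array([P(*q,8,o) for q in [(320,65),(535,322),(275,537),(62,272)]]);print('corners c',co.mean(0),[np.linalg.norm(co[i]-co[i-1]).round(1) for i in range(4)])
print('edge angs',[np.degrees(np.arctan2(*(co[i]-co[i-1])[::-1])).round(1) for i in range(4)])
k=P(315,290,48,o); st=np.array([P(*q,38,o) for q in [(222,181),(397,402)]]); print('knob',k,'studs',st.mean(0),np.linalg.norm(st[0]-st[1]),np.degrees(np.arctan2(*(st[0]-st[1])[::-1])))
h=np.array([P(*q,7,o) for q in [(280,197),(391,335),(213,364)]]); print('holes',h.mean(0),np.linalg.norm(h-h.mean(0),axis=1),np.degrees(np.arctan2(*(h-co.mean(0)).T[::-1])))
# pins overlay from colour in both cams
for n in ['top','scene']:
  p=cv2.imread(f'pics/{n}0.png'); hsv=cv2.cvtColor(p,cv2.COLOR_BGR2HSV); m=cv2.inRange(hsv,(8,120,120),(30,255,255))
  N,l,s,ce=cv2.connectedComponentsWithStats(m)
  for i in range(1,N):
    if s[i,4]>2 and (abs(ce[i]-(np.array([227,212]) if n=='top' else np.array([328,211])))<30).all(): print(n,s[i,4],ce[i],unz(n,*ce[i],71 if n=='top' else 70)[:2])
  mg=cv2.inRange(hsv,(45,100,60),(80,255,255)); N,l,s,ce=cv2.connectedComponentsWithStats(mg)
  for i in range(1,N):
    if s[i,4]>20: print('green',n,s[i],unz(n,s[i,0]+s[i,2]/2-.5,s[i,1]+s[i,3]/2-.5,65)[:2])
# knob depth fit
C=cloud('top',np.load('pics/top0.npy')); q=C[(abs(C[...,2]-48)<4)&(abs(C[...,0]-559)<30)&(abs(C[...,1]+177)<30)];print('knobdepth',q.mean(0),len(q))
C=cloud('scene',np.load('pics/scene0.npy')); q=C[(abs(C[...,2]-48)<4)&(abs(C[...,0]-559)<30)&(abs(C[...,1]+177)<30)];print('knobdepth scene',q.mean(0),len(q))
```

```text
flange [590.04636321 131.14533693] spigot [590.32181349 131.74730327]
pins c [590.39273585 131.25446226] [34.17548173 34.005958   34.43027345]
[  -8.3  111.  -128.9]
[  -8.1  110.4 -128.6]
[  -9.1  111.2 -128.3]
screws c [591.20374011 132.1072668 ]
corners c [ 565.99619768 -181.52349894] [np.float64(110.1), np.float64(109.3), np.float64(111.0), np.float64(110.1)]
edge angs [np.float64(-49.8), np.float64(-139.7), np.float64(130.6), np.float64(39.8)]
knob [ 565.19741242 -181.30068685] studs [ 565.72501323 -180.87265463] 89.07390355348181 39.03750464308269
holes [ 565.86247371 -180.62010741] [33.77675765 33.48121758 34.59779549] [  10.15245995 -110.23206254  129.20619074]
top 5 [227.6 198.8] [622.99253766 125.53178558]
top 6 [211.83333333 216.16666667] [578.24781829 162.94776063]
top 7 [235.         220.71428571] [568.39247913 104.59598325]
green top [424 188  27  27 297] [ 631.58272047 -397.5051554 ]
green top [216 202  20  21 133] [590.27048846 130.22987481]
scene 3 [318. 203.] [571.43355206 104.58104729]
scene 4 [338.25 204.75] [582.7734359  161.63511407]
scene 6 [328.33333333 216.16666667] [626.51203756 125.41383437]
green scene [320 204  17  12  63] [595.01066575 130.25243929]
green scene [121 219  26  34 329] [ 656.57253788 -403.32965685]
knobdepth [ 565.34721838 -180.89723967   48.87792881] 223
knobdepth scene [ 566.61309713 -179.48189912   48.00490925] 136
```

Measurements agree with each other. The hub axis is at about (590.2, 131.3), with pins at −8.7° (mod 120). The cover is at about (565.7, −181.1), with holes at +9.8°, so it needs a −18.5° turn. Its studs lie along 39.8°, so the jaws go along −50.2°.

Emit:
move_arm(
  deltas=[
    {"dx": 0.045,"dy": -0.0355},
    {"dx": 0.045,"dy": -0.0355},
    {"dx": 0.045,"dy": -0.0355},
    {"dx": 0.045,"dy": -0.0355},
    {"dx": 0.045,"dy": -0.0355},
    {"dx": 0.045,"dy": -0.0355},
    {"dx": 0.045,"dy": -0.0355},
    {"dx": 0.045,"dy": -0.0355},
    {"dx": 0.045,"dy": -0.0355},
    {"dx": 0.034,"dy": -0.0255},
  ],
  hand=1,
)

```text
schema error: expected keys dx, dy, dz, ax, ay, az
```

Emit:
move_arm(
  deltas=[
    {"dx": 0.034,"dy": -0.025},
    {"az": -0.0772},
    {"az": -0.0772},
    {"az": -0.0772},
    {"az": -0.0772},
    {"az": -0.0772},
    {"dz": 0.04},
    {"dz": 0.04},
    {"dz": 0.04},
    {},
  ],
)

```text
schema error: expected keys dx, dy, dz, ax, ay, az
```

```bash
cat > st.py <<'E'
from h import *
import sys
s=arm.sense();R=np.array(s['tool_rot']);p=np.array(s['eef_pos'])
print('t',round(s['time_s'],2),'p',p.round(2),'yang',np.degrees(np.arctan2(R[1,1],R[0,1])).round(2),'zax',R[:,2].round(4),'F',np.round(s['contact_force'],2),'T',np.round(s['ft_torque'],2),'w',round(s['gripper_width'],3),'q',np.round(s['joints'],2))
if len(sys.argv)>3:
    t=np.array([float(x) for x in sys.argv[1:4]]); print('tool delta',(R.T@(t-p)).round(1))
E
python3 st.py 565.7 -181.1 12
```

```text
t 1.1 p [ 220.32 -690.71  231.31] yang -72.31 zax [-0. -0. -1.] F [ 0.09  0.47 -0.13] T [-0.03  0.   -0.01] w 0.995 q [ 1.19  0.6  -0.    1.6   0.    0.94 -0.08]
tool delta [ 483.9 -380.6  219.3]
```

Emit:
move_arm(
  deltas=[
    {"dx": 0.045,"dy": -0.0355,"dz": 0,"ax": 0,"ay": 0,"az": 0},
    {"dx": 0.045,"dy": -0.0355,"dz": 0,"ax": 0,"ay": 0,"az": 0},
    {"dx": 0.045,"dy": -0.0355,"dz": 0,"ax": 0,"ay": 0,"az": 0},
    {"dx": 0.045,"dy": -0.0355,"dz": 0,"ax": 0,"ay": 0,"az": 0},
    {"dx": 0.045,"dy": -0.0355,"dz": 0,"ax": 0,"ay": 0,"az": 0},
    {"dx": 0.045,"dy": -0.0355,"dz": 0,"ax": 0,"ay": 0,"az": 0},
    {"dx": 0.045,"dy": -0.0355,"dz": 0,"ax": 0,"ay": 0,"az": 0},
    {"dx": 0.045,"dy": -0.0355,"dz": 0,"ax": 0,"ay": 0,"az": 0},
    {"dx": 0.045,"dy": -0.0355,"dz": 0,"ax": 0,"ay": 0,"az": 0},
    {"dx": 0.045,"dy": -0.0355,"dz": 0,"ax": 0,"ay": 0,"az": 0},
  ],
  hand=1,
)

```text
time_s: 2.35
eef_pos: [542.1, -214.2, 231.5]
tool_rot: [[0.953, 0.304, 0.001], [0.304, -0.953, -0.0], [0.0, 0.0, -1.0]]
contact_force: [0.3, 0.3, -0.6]
gripper_width: 0.996
```

Emit:
move_arm(
  deltas=[
    {"dx": 0.034,"dy": -0.0255,"dz": 0,"ax": 0,"ay": 0,"az": 0},
    {"dx": 0,"dy": 0,"dz": 0,"ax": 0,"ay": 0,"az": -0.0772},
    {"dx": 0,"dy": 0,"dz": 0,"ax": 0,"ay": 0,"az": -0.0772},
    {"dx": 0,"dy": 0,"dz": 0,"ax": 0,"ay": 0,"az": -0.0772},
    {"dx": 0,"dy": 0,"dz": 0,"ax": 0,"ay": 0,"az": -0.0772},
    {"dx": 0,"dy": 0,"dz": 0,"ax": 0,"ay": 0,"az": -0.0772},
    {"dx": 0,"dy": 0,"dz": 0.04,"ax": 0,"ay": 0,"az": 0},
    {"dx": 0,"dy": 0,"dz": 0.04,"ax": 0,"ay": 0,"az": 0},
    {"dx": 0,"dy": 0,"dz": 0.04,"ax": 0,"ay": 0,"az": 0},
    {"dx": 0,"dy": 0,"dz": 0,"ax": 0,"ay": 0,"az": 0},
  ],
)

```text
time_s: 3.6
eef_pos: [564.2, -180.7, 109.0]
tool_rot: [[0.768, 0.64, -0.005], [0.64, -0.768, 0.001], [-0.003, -0.004, -1.0]]
contact_force: [-0.5, -0.9, 0.5]
gripper_width: 1.0
```

```bash
python3 st.py 565.7 -181.1 12
```

```text
t 3.6 p [ 564.22 -180.68  109.02] yang -50.18 zax [-0.0049  0.0012 -1.    ] F [-0.5  -0.9   0.53] T [ 0.03  0.01 -0.01] w 1.0 q [ 0.3   0.6  -0.12  2.    0.13  0.55 -0.79]
tool delta [ 1.2  1.7 97. ]
```

Emit:
move_arm(
  deltas=[
    {"dx": 0,"dy": 0,"dz": 0.02,"ax": 0,"ay": 0,"az": 0},
    {"dx": 0,"dy": 0,"dz": 0.02,"ax": 0,"ay": 0,"az": 0},
    {"dx": 0,"dy": 0,"dz": 0.015,"ax": 0,"ay": 0,"az": 0},
    {"dx": 0,"dy": 0,"dz": 0,"ax": 0,"ay": 0,"az": 0},
    {"dx": 0,"dy": 0,"dz": 0,"ax": 0,"ay": 0,"az": 0},
    {"dx": 0,"dy": 0,"dz": 0,"ax": 0,"ay": 0,"az": 0},
    {"dx": 0,"dy": 0,"dz": 0,"ax": 0,"ay": 0,"az": 0},
    {"dx": 0,"dy": 0,"dz": 0,"ax": 0,"ay": 0,"az": 0},
    {"dx": 0,"dy": 0,"dz": 0,"ax": 0,"ay": 0,"az": 0},
    {"dx": 0,"dy": 0,"dz": 0,"ax": 0,"ay": 0,"az": 0},
  ],
)

```text
time_s: 4.85
eef_pos: [565.8, -181.1, 56.2]
tool_rot: [[0.768, 0.64, -0.0], [0.64, -0.768, 0.0], [-0.0, -0.0, -1.0]]
contact_force: [-0.6, -0.3, -0.2]
gripper_width: 0.998
```

```bash
python3 - <<'E'
from h import *
p,d=cams.grab_frame('top'); p2,d=cams.grab_frame('scene')
a=cv2.resize(p[160:300,270:420,::-1],(400,373)); b=cv2.resize(p2[130:270,150:300,::-1],(400,373)); cv2.imwrite('pics/g1.png',np.hstack([a,b]))
E
python3 st.py 565.7 -181.1 12
```

```text
t 4.95 p [ 565.74 -181.11   56.18] yang -50.19 zax [-2.e-04  0.e+00 -1.e+00] F [ 0.12  1.09 -0.81] T [0.07 0.02 0.02] w 1.005 q [ 0.28  0.68 -0.1   2.03  0.15  0.44 -0.81]
tool delta [-0.  -0.  44.2]
```

View pics/g1.png

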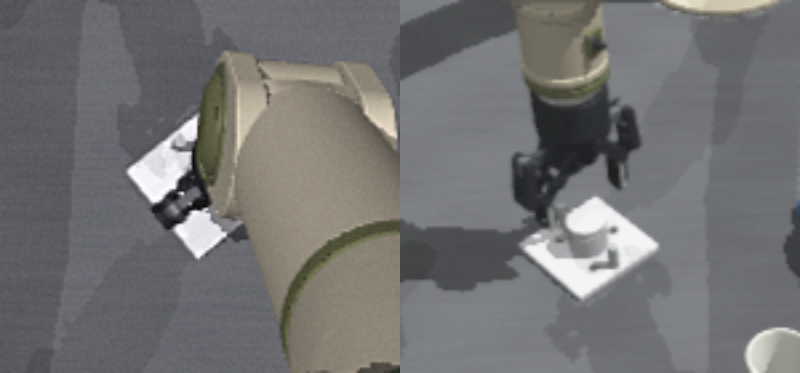

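The jaws straddle the knob (seen at (587,232)) at right angles to the studs. Now I descend and grip.

Emit:
move_arm(
  deltas=[
    {"dx": 0,"dy": 0,"dz": 0.014,"ax": 0,"ay": 0,"az": 0},
    {"dx": 0,"dy": 0,"dz": 0.014,"ax": 0,"ay": 0,"az": 0},
    {"dx": 0,"dy": 0,"dz": 0.01,"ax": 0,"ay": 0,"az": 0},
    {"dx": 0,"dy": 0,"dz": 0.006,"ax": 0,"ay": 0,"az": 0},
    {"dx": 0,"dy": 0,"dz": 0,"ax": 0,"ay": 0,"az": 0},
    {"dx": 0,"dy": 0,"dz": 0,"ax": 0,"ay": 0,"az": 0},
    {"dx": 0,"dy": 0,"dz": 0,"ax": 0,"ay": 0,"az": 0},
    {"dx": 0,"dy": 0,"dz": 0,"ax": 0,"ay": 0,"az": 0},
    {"dx": 0,"dy": 0,"dz": 0,"ax": 0,"ay": 0,"az": 0},
    {"dx": 0,"dy": 0,"dz": 0,"ax": 0,"ay": 0,"az": 0},
  ],
)

```text
time_s: 6.2
eef_pos: [565.8, -181.1, 12.4]
tool_rot: [[0.768, 0.64, 0.0], [0.64, -0.768, -0.0], [0.0, 0.0, -1.0]]
contact_force: [-0.3, 0.2, -0.0]
gripper_width: 0.999
```

```bash
python3 st.py 565.7 -181.1 12
```

```text
t 6.2 p [ 565.81 -181.14   12.35] yang -50.19 zax [ 1.e-04 -1.e-04 -1.e+00] F [-0.32  0.17 -0.03] T [-0.   -0.05  0.01] w 0.999 q [ 0.27  0.75 -0.08  2.04  0.17  0.35 -0.82]
tool delta [-0.1 -0.1  0.4]
```

Emit:
move_arm(
  deltas=[
    {"dx": 0,"dy": 0,"dz": 0,"ax": 0,"ay": 0,"az": 0},
    {"dx": 0,"dy": 0,"dz": 0,"ax": 0,"ay": 0,"az": 0},
    {"dx": 0,"dy": 0,"dz": 0,"ax": 0,"ay": 0,"az": 0},
    {"dx": 0,"dy": 0,"dz": 0,"ax": 0,"ay": 0,"az": 0},
    {"dx": 0,"dy": 0,"dz": 0,"ax": 0,"ay": 0,"az": 0},
    {"dx": 0,"dy": 0,"dz": 0,"ax": 0,"ay": 0,"az": 0},
    {"dx": 0,"dy": 0,"dz": 0,"ax": 0,"ay": 0,"az": 0},
    {"dx": 0,"dy": 0,"dz": 0,"ax": 0,"ay": 0,"az": 0},
    {"dx": 0,"dy": 0,"dz": 0,"ax": 0,"ay": 0,"az": 0},
    {"dx": 0,"dy": 0,"dz": 0,"ax": 0,"ay": 0,"az": 0},
  ],
  hand=0,
)

```text
time_s: 7.45
eef_pos: [565.5, -180.9, 12.5]
tool_rot: [[0.768, 0.64, -0.0], [0.64, -0.768, 0.0], [-0.0, -0.0, -1.0]]
contact_force: [-1.0, 1.7, 5.2]
gripper_width: 0.504
```

```bash
python3 st.py 565.7 -181.1 12
```

```text
t 7.45 p [ 565.55 -180.89   12.54] yang -50.18 zax [-4.e-04  1.e-04 -1.e+00] F [-0.98  1.66  5.2 ] T [ 0.24  0.34 -0.  ] w 0.504 q [ 0.27  0.75 -0.08  2.04  0.17  0.35 -0.82]
tool delta [-0.   0.3  0.5]
```

Emit:
move_arm(
  deltas=[
    {"dx": 0,"dy": 0,"dz": -0.01,"ax": 0,"ay": 0,"az": 0},
    {"dx": 0,"dy": 0,"dz": -0.015,"ax": 0,"ay": 0,"az": 0},
    {"dx": 0,"dy": 0,"dz": -0.02,"ax": 0,"ay": 0,"az": 0},
    {"dx": 0,"dy": 0,"dz": -0.02,"ax": 0,"ay": 0,"az": 0},
    {"dx": 0,"dy": 0,"dz": -0.02,"ax": 0,"ay": 0,"az": 0},
    {"dx": 0,"dy": 0,"dz": -0.02,"ax": 0,"ay": 0,"az": 0},
    {"dx": 0,"dy": 0,"dz": -0.02,"ax": 0,"ay": 0,"az": 0},
    {"dx": 0,"dy": 0,"dz": -0.01,"ax": 0,"ay": 0,"az": 0},
    {"dx": 0,"dy": 0,"dz": -0.005,"ax": 0,"ay": 0,"az": 0},
    {"dx": 0,"dy": 0,"dz": 0,"ax": 0,"ay": 0,"az": 0},
  ],
)

```text
time_s: 8.7
eef_pos: [565.6, -181.1, 152.2]
tool_rot: [[0.768, 0.64, -0.0], [0.64, -0.768, -0.0], [-0.0, -0.0, -1.0]]
contact_force: [-1.1, 0.3, -6.0]
gripper_width: 0.499
```

```bash
python3 st.py 590.2 131.3 152
python3 - <<'E'
from h import *
p,d=cams.grab_frame('top'); p2,d=cams.grab_frame('scene')
np.save('pics/s2.npy',d)
a=cv2.resize(p[160:300,270:420,::-1],(400,373)); b=cv2.resize(p2[100:240,150:300,::-1],(400,373)); cv2.imwrite('pics/g2.png',np.hstack([a,b]))
E
```

```text
t 8.7 p [ 565.61 -181.11  152.24] yang -50.19 zax [-2.e-04 -0.e+00 -1.e+00] F [-1.06  0.32 -6.  ] T [-0.01 -0.03  0.06] w 0.499 q [ 0.31  0.54 -0.14  1.97  0.12  0.63 -0.78]
tool delta [ 2.189e+02 -2.242e+02  2.000e-01]
```

View pics/g2.png

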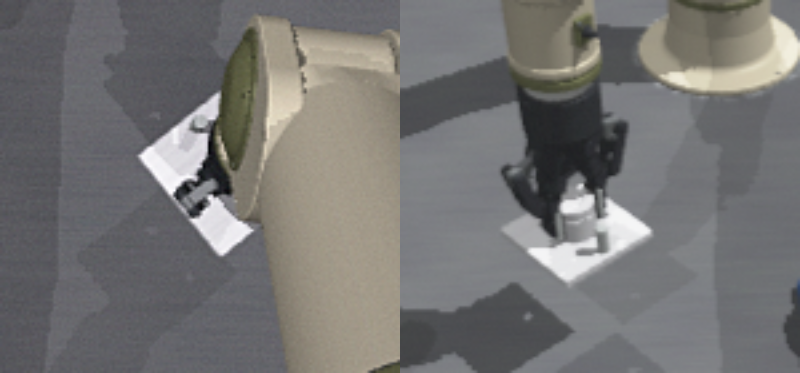

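The cover is held level and clear of the bench. I'll move it over the hub and turn it.

Emit:
move_arm(
  deltas=[
    {"dx": 0.0274,"dy": -0.028,"dz": 0,"ax": 0,"ay": 0,"az": 0},
    {"dx": 0.0274,"dy": -0.028,"dz": 0,"ax": 0,"ay": 0,"az": 0},
    {"dx": 0.0274,"dy": -0.028,"dz": 0,"ax": 0,"ay": 0,"az": 0},
    {"dx": 0.0274,"dy": -0.028,"dz": 0,"ax": 0,"ay": 0,"az": 0},
    {"dx": 0.0274,"dy": -0.028,"dz": 0,"ax": 0,"ay": 0,"az": 0},
    {"dx": 0.0274,"dy": -0.028,"dz": 0,"ax": 0,"ay": 0,"az": 0},
    {"dx": 0.0274,"dy": -0.028,"dz": 0,"ax": 0,"ay": 0,"az": 0},
    {"dx": 0.0274,"dy": -0.028,"dz": 0,"ax": 0,"ay": 0,"az": 0},
    {"dx": 0,"dy": 0,"dz": 0,"ax": 0,"ay": 0,"az": 0},
    {"dx": 0,"dy": 0,"dz": 0,"ax": 0,"ay": 0,"az": 0},
  ],
)

```text
time_s: 10.05
eef_pos: [590.3, 130.8, 151.5]
tool_rot: [[0.768, 0.641, -0.001], [0.641, -0.768, -0.001], [-0.002, -0.0, -1.0]]
contact_force: [-0.9, -0.9, -5.2]
gripper_width: 0.503
```

Emit:
move_arm(
  deltas=[
    {"dx": 0,"dy": 0,"dz": 0,"ax": 0,"ay": 0,"az": 0.0646},
    {"dx": 0,"dy": 0,"dz": 0,"ax": 0,"ay": 0,"az": 0.0646},
    {"dx": 0,"dy": 0,"dz": 0,"ax": 0,"ay": 0,"az": 0.0646},
    {"dx": 0,"dy": 0,"dz": 0,"ax": 0,"ay": 0,"az": 0.0646},
    {"dx": 0,"dy": 0,"dz": 0,"ax": 0,"ay": 0,"az": 0.0646},
    {"dx": 0,"dy": 0,"dz": 0,"ax": 0,"ay": 0,"az": 0},
    {"dx": 0,"dy": 0,"dz": 0,"ax": 0,"ay": 0,"az": 0},
    {"dx": 0,"dy": 0,"dz": 0,"ax": 0,"ay": 0,"az": 0},
    {"dx": 0,"dy": 0,"dz": 0,"ax": 0,"ay": 0,"az": 0},
    {"dx": 0,"dy": 0,"dz": 0,"ax": 0,"ay": 0,"az": 0},
  ],
)

```text
time_s: 11.3
eef_pos: [590.8, 131.3, 152.2]
tool_rot: [[0.932, 0.363, -0.0], [0.363, -0.932, 0.0], [-0.0, -0.0, -1.0]]
contact_force: [-0.1, -0.4, -5.1]
gripper_width: 0.505
```

```bash
python3 st.py 590.2 131.3 152
python3 - <<'E'
from h import *
p,d=cams.grab_frame('top'); p2,d=cams.grab_frame('scene')
np.save('pics/s3.npy',d);cv2.imwrite('pics/s3.png',p2[:,:,::-1]);cv2.imwrite('pics/t3.png',p[:,:,::-1])
a=cv2.resize(p[140:280,150:300,::-1],(400,373)); b=cv2.resize(p2[120:260,250:400,::-1],(400,373)); cv2.imwrite('pics/g3.png',np.hstack([a,b]))
E
```

```text
t 11.3 p [590.75 131.3  152.25] yang -68.69 zax [-0.  0. -1.] F [-0.06 -0.38 -5.07] T [ 0.05 -0.02  0.01] w 0.505 q [-0.3   0.55 -0.01  1.95  0.01  0.64 -1.52]
tool delta [-0.5 -0.2  0.2]
```

View pics/g3.png

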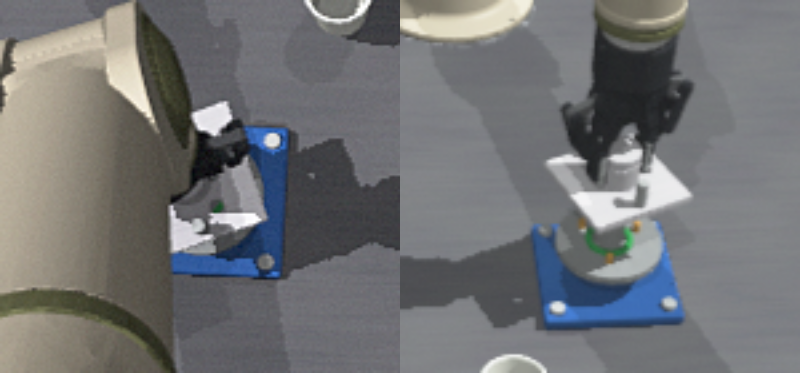

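Emit:
move_arm(
  deltas=[
    {"dx": -0.0005,"dy": 0,"dz": 0.015,"ax": 0,"ay": 0,"az": 0},
    {"dx": 0,"dy": 0,"dz": 0.015,"ax": 0,"ay": 0,"az": 0},
    {"dx": 0,"dy": 0,"dz": 0.01,"ax": 0,"ay": 0,"az": 0},
    {"dx": 0,"dy": 0,"dz": 0.004,"ax": 0,"ay": 0,"az": 0},
    {"dx": 0,"dy": 0,"dz": 0.003,"ax": 0,"ay": 0,"az": 0},
    {"dx": 0,"dy": 0,"dz": 0.003,"ax": 0,"ay": 0,"az": 0},
    {"dx": 0,"dy": 0,"dz": 0.003,"ax": 0,"ay": 0,"az": 0},
    {"dx": 0,"dy": 0,"dz": 0.003,"ax": 0,"ay": 0,"az": 0},
    {"dx": 0,"dy": 0,"dz": 0.003,"ax": 0,"ay": 0,"az": 0},
    {"dx": 0,"dy": 0,"dz": 0.003,"ax": 0,"ay": 0,"az": 0},
  ],
)

```text
time_s: 12.65
eef_pos: [590.3, 131.1, 90.1]
tool_rot: [[0.932, 0.363, 0.0], [0.363, -0.932, -0.0], [0.0, 0.0, -1.0]]
contact_force: [-0.3, 0.6, -4.2]
gripper_width: 0.504
```

```bash
python3 st.py 590.2 131.3 152
```

```text
t 12.65 p [590.32 131.11  90.09] yang -68.7 zax [ 1.e-04 -0.e+00 -1.e+00] F [-0.27  0.6  -4.17] T [-0.01 -0.01 -0.02] w 0.504 q [-0.3   0.64 -0.01  1.99  0.02  0.51 -1.53]
tool delta [ -0.   -0.2 -61.9]
```

Bore is over the spigot with no lateral force. I'll continue slowly past the pin tips (contact expected at TCP ≈84.5 if out of line).

Emit:
move_arm(
  deltas=[
    {"dx": 0,"dy": 0,"dz": 0.002,"ax": 0,"ay": 0,"az": 0},
    {"dx": 0,"dy": 0,"dz": 0.002,"ax": 0,"ay": 0,"az": 0},
    {"dx": 0,"dy": 0,"dz": 0.001,"ax": 0,"ay": 0,"az": 0},
    {"dx": 0,"dy": 0,"dz": 0.001,"ax": 0,"ay": 0,"az": 0},
    {"dx": 0,"dy": 0,"dz": 0.001,"ax": 0,"ay": 0,"az": 0},
    {"dx": 0,"dy": 0,"dz": 0.001,"ax": 0,"ay": 0,"az": 0},
    {"dx": 0,"dy": 0,"dz": 0.001,"ax": 0,"ay": 0,"az": 0},
    {"dx": 0,"dy": 0,"dz": 0,"ax": 0,"ay": 0,"az": 0},
    {"dx": 0,"dy": 0,"dz": 0,"ax": 0,"ay": 0,"az": 0},
    {"dx": 0,"dy": 0,"dz": 0,"ax": 0,"ay": 0,"az": 0},
  ],
)

```text
time_s: 13.9
eef_pos: [590.3, 131.1, 81.3]
tool_rot: [[0.932, 0.363, -0.0], [0.363, -0.932, 0.0], [0.0, -0.0, -1.0]]
contact_force: [-0.1, -0.1, -5.7]
gripper_width: 0.499
```

```bash
python3 st.py 590.2 131.3 152
```

```text
t 13.9 p [590.31 131.14  81.28] yang -68.7 zax [-0.  0. -1.] F [-0.14 -0.08 -5.7 ] T [-0.02  0.02  0.02] w 0.499 q [-0.3   0.65 -0.01  2.    0.02  0.49 -1.53]
tool delta [ -0.   -0.2 -70.7]
```

It went past the pin tips without contact, so it's in line. Now I press gradually.

Emit:
move_arm(
  deltas=[
    {"dx": 0,"dy": 0,"dz": 0.001,"ax": 0,"ay": 0,"az": 0},
    {"dx": 0,"dy": 0,"dz": 0.001,"ax": 0,"ay": 0,"az": 0},
    {"dx": 0,"dy": 0,"dz": 0.001,"ax": 0,"ay": 0,"az": 0},
    {"dx": 0,"dy": 0,"dz": 0.001,"ax": 0,"ay": 0,"az": 0},
    {"dx": 0,"dy": 0,"dz": 0.001,"ax": 0,"ay": 0,"az": 0},
    {"dx": 0,"dy": 0,"dz": 0.001,"ax": 0,"ay": 0,"az": 0},
    {"dx": 0,"dy": 0,"dz": 0,"ax": 0,"ay": 0,"az": 0},
    {"dx": 0,"dy": 0,"dz": 0,"ax": 0,"ay": 0,"az": 0},
    {"dx": 0,"dy": 0,"dz": 0,"ax": 0,"ay": 0,"az": 0},
    {"dx": 0,"dy": 0,"dz": 0,"ax": 0,"ay": 0,"az": 0},
  ],
)

```text
time_s: 15.15
eef_pos: [590.4, 131.1, 76.1]
tool_rot: [[0.932, 0.363, 0.0], [0.363, -0.932, 0.0], [0.0, 0.0, -1.0]]
contact_force: [-2.5, -0.1, 5.2]
gripper_width: 0.499
```

```bash
python3 st.py 590.2 131.3 152
```

```text
t 15.15 p [590.35 131.09  76.08] yang -68.71 zax [ 4.e-04  1.e-04 -1.e+00] F [-2.53 -0.1   5.22] T [-0.08  0.55 -0.03] w 0.499 q [-0.3   0.66 -0.01  2.    0.02  0.48 -1.53]
tool delta [ -0.   -0.2 -75.9]
```

Emit:
move_arm(
  deltas=[
    {"dx": 0,"dy": 0,"dz": 0.001,"ax": 0,"ay": 0,"az": 0},
    {"dx": 0,"dy": 0,"dz": 0,"ax": 0,"ay": 0,"az": 0},
    {"dx": 0,"dy": 0,"dz": 0.001,"ax": 0,"ay": 0,"az": 0},
    {"dx": 0,"dy": 0,"dz": 0,"ax": 0,"ay": 0,"az": 0},
    {"dx": 0,"dy": 0,"dz": 0.001,"ax": 0,"ay": 0,"az": 0},
    {"dx": 0,"dy": 0,"dz": 0,"ax": 0,"ay": 0,"az": 0},
    {"dx": 0,"dy": 0,"dz": 0,"ax": 0,"ay": 0,"az": 0},
    {"dx": 0,"dy": 0,"dz": 0,"ax": 0,"ay": 0,"az": 0},
    {"dx": 0,"dy": 0,"dz": 0,"ax": 0,"ay": 0,"az": 0},
    {"dx": 0,"dy": 0,"dz": 0,"ax": 0,"ay": 0,"az": 0},
  ],
)

```text
time_s: 16.4
eef_pos: [590.3, 131.2, 73.3]
tool_rot: [[0.932, 0.363, 0.001], [0.363, -0.932, 0.0], [0.001, 0.0, -1.0]]
contact_force: [-3.2, -1.1, 7.9]
gripper_width: 0.503
```

```bash
python3 st.py 590.2 131.3 152
```

```text
t 16.4 p [590.33 131.16  73.25] yang -68.7 zax [ 5.e-04  2.e-04 -1.e+00] F [-3.25 -1.06  7.88] T [-0.14  0.7   0.  ] w 0.503 q [-0.3   0.66 -0.01  2.    0.02  0.48 -1.53]
tool delta [ -0.   -0.2 -78.7]
```

Emit:
move_arm(
  deltas=[
    {"dx": 0,"dy": 0,"dz": 0.001,"ax": 0,"ay": 0,"az": 0},
    {"dx": 0,"dy": 0,"dz": 0,"ax": 0,"ay": 0,"az": 0},
    {"dx": 0,"dy": 0,"dz": 0.0005,"ax": 0,"ay": 0,"az": 0},
    {"dx": 0,"dy": 0,"dz": 0,"ax": 0,"ay": 0,"az": 0},
    {"dx": 0,"dy": 0,"dz": 0,"ax": 0,"ay": 0,"az": 0},
    {"dx": 0,"dy": 0,"dz": 0,"ax": 0,"ay": 0,"az": 0},
    {"dx": 0,"dy": 0,"dz": 0,"ax": 0,"ay": 0,"az": 0},
    {"dx": 0,"dy": 0,"dz": 0,"ax": 0,"ay": 0,"az": 0},
    {"dx": 0,"dy": 0,"dz": 0,"ax": 0,"ay": 0,"az": 0},
    {"dx": 0,"dy": 0,"dz": 0,"ax": 0,"ay": 0,"az": 0},
  ],
)

```text
time_s: 17.65
eef_pos: [590.3, 131.1, 72.5]
tool_rot: [[0.932, 0.363, 0.001], [0.363, -0.932, 0.0], [0.001, 0.0, -1.0]]
contact_force: [-4.2, -2.2, 15.4]
gripper_width: 0.501
```

```bash
python3 st.py 590.2 131.3 152
```

```text
t 17.65 p [590.34 131.11  72.5 ] yang -68.71 zax [ 8.e-04  2.e-04 -1.e+00] F [-4.17 -2.16 15.39] T [-0.2   1.22  0.01] w 0.501 q [-0.3   0.67 -0.01  2.    0.02  0.48 -1.53]
tool delta [  0.   -0.2 -79.5]
```

Force jumps at the height expected for flush (72.4). I'll push 0.5 mm more to confirm a hard stop.

Emit:
move_arm(
  deltas=[
    {"dx": 0,"dy": 0,"dz": 0.0005,"ax": 0,"ay": 0,"az": 0},
    {"dx": 0,"dy": 0,"dz": 0,"ax": 0,"ay": 0,"az": 0},
    {"dx": 0,"dy": 0,"dz": 0,"ax": 0,"ay": 0,"az": 0},
    {"dx": 0,"dy": 0,"dz": 0,"ax": 0,"ay": 0,"az": 0},
    {"dx": 0,"dy": 0,"dz": 0,"ax": 0,"ay": 0,"az": 0},
    {"dx": 0,"dy": 0,"dz": 0,"ax": 0,"ay": 0,"az": 0},
    {"dx": 0,"dy": 0,"dz": 0,"ax": 0,"ay": 0,"az": 0},
    {"dx": 0,"dy": 0,"dz": 0,"ax": 0,"ay": 0,"az": 0},
    {"dx": 0,"dy": 0,"dz": 0,"ax": 0,"ay": 0,"az": 0},
    {"dx": 0,"dy": 0,"dz": 0,"ax": 0,"ay": 0,"az": 0},
  ],
)

```text
time_s: 18.9
eef_pos: [590.3, 131.1, 72.5]
tool_rot: [[0.932, 0.363, 0.001], [0.363, -0.932, 0.0], [0.001, 0.0, -1.0]]
contact_force: [-7.3, -1.9, 20.7]
gripper_width: 0.503
```

```bash
python3 st.py 590.2 131.3 152
```

```text
t 18.9 p [590.34 131.15  72.47] yang -68.71 zax [ 1.1e-03  3.0e-04 -1.0e+00] F [-7.29 -1.9  20.71] T [-0.18  1.47  0.04] w 0.503 q [-0.3   0.67 -0.01  2.    0.02  0.47 -1.53]
tool delta [  0.   -0.2 -79.5]
```

It's a hard stop: force rose to 20.7 N with no further travel. I'll relieve the force, open and lift off.

Emit:
move_arm(
  deltas=[
    {"dx": 0,"dy": 0,"dz": -0.001,"ax": 0,"ay": 0,"az": 0},
    {"dx": 0,"dy": 0,"dz": 0,"ax": 0,"ay": 0,"az": 0},
    {"dx": 0,"dy": 0,"dz": 0,"ax": 0,"ay": 0,"az": 0},
    {"dx": 0,"dy": 0,"dz": 0,"ax": 0,"ay": 0,"az": 0},
    {"dx": 0,"dy": 0,"dz": 0,"ax": 0,"ay": 0,"az": 0},
    {"dx": 0,"dy": 0,"dz": 0,"ax": 0,"ay": 0,"az": 0},
    {"dx": 0,"dy": 0,"dz": 0,"ax": 0,"ay": 0,"az": 0},
    {"dx": 0,"dy": 0,"dz": 0,"ax": 0,"ay": 0,"az": 0},
    {"dx": 0,"dy": 0,"dz": 0,"ax": 0,"ay": 0,"az": 0},
    {"dx": 0,"dy": 0,"dz": 0,"ax": 0,"ay": 0,"az": 0},
  ],
  hand=1,
)

```text
time_s: 20.15
eef_pos: [590.3, 131.1, 71.3]
tool_rot: [[0.932, 0.363, 0.0], [0.363, -0.932, -0.0], [0.0, 0.0, -1.0]]
contact_force: [-0.7, 0.5, 0.1]
gripper_width: 0.998
```

```bash
python3 st.py 590.2 131.3 152
```

```text
t 20.15 p [590.3  131.11  71.27] yang -68.7 zax [ 0. -0. -1.] F [-0.65  0.5   0.07] T [-0.01  0.02  0.06] w 0.998 q [-0.3   0.67 -0.01  2.    0.02  0.47 -1.53]
tool delta [ -0.   -0.2 -80.7]
```

Emit:
move_arm(
  deltas=[
    {"dx": 0,"dy": 0,"dz": -0.005,"ax": 0,"ay": 0,"az": 0},
    {"dx": 0,"dy": 0,"dz": -0.01,"ax": 0,"ay": 0,"az": 0},
    {"dx": 0,"dy": 0,"dz": -0.015,"ax": 0,"ay": 0,"az": 0},
    {"dx": 0,"dy": 0,"dz": -0.02,"ax": 0,"ay": 0,"az": 0},
    {"dx": 0,"dy": 0,"dz": -0.03,"ax": 0,"ay": 0,"az": 0},
    {"dx": 0,"dy": 0,"dz": -0.04,"ax": 0,"ay": 0,"az": 0},
    {"dx": 0,"dy": 0.03,"dz": -0.03,"ax": 0,"ay": 0,"az": 0},
    {"dx": 0,"dy": 0.05,"dz": 0,"ax": 0,"ay": 0,"az": 0},
    {"dx": 0,"dy": 0.05,"dz": 0,"ax": 0,"ay": 0,"az": 0},
    {"dx": 0,"dy": 0.05,"dz": 0,"ax": 0,"ay": 0,"az": 0},
  ],
)

```text
time_s: 21.4
eef_pos: [656.2, -38.0, 222.9]
tool_rot: [[0.932, 0.364, 0.001], [0.364, -0.932, 0.0], [0.001, 0.0, -1.0]]
contact_force: [0.4, 1.0, -0.0]
gripper_width: 1.0
```

Emit:
move_arm(
  deltas=[
    {"dx": 0,"dy": 0.04,"dz": 0,"ax": 0,"ay": 0,"az": 0},
    {"dx": 0,"dy": 0.04,"dz": 0,"ax": 0,"ay": 0,"az": 0},
    {"dx": 0,"dy": 0.04,"dz": 0,"ax": 0,"ay": 0,"az": 0},
    {"dx": 0,"dy": 0,"dz": 0,"ax": 0,"ay": 0,"az": 0},
    {"dx": 0,"dy": 0,"dz": 0,"ax": 0,"ay": 0,"az": 0},
    {"dx": 0,"dy": 0,"dz": 0,"ax": 0,"ay": 0,"az": 0},
    {"dx": 0,"dy": 0,"dz": 0,"ax": 0,"ay": 0,"az": 0},
    {"dx": 0,"dy": 0,"dz": 0,"ax": 0,"ay": 0,"az": 0},
    {"dx": 0,"dy": 0,"dz": 0,"ax": 0,"ay": 0,"az": 0},
    {"dx": 0,"dy": 0,"dz": 0,"ax": 0,"ay": 0,"az": 0},
  ],
)

```text
time_s: 22.65
eef_pos: [699.3, -148.3, 221.2]
tool_rot: [[0.932, 0.363, -0.0], [0.363, -0.932, -0.0], [-0.0, 0.0, -1.0]]
contact_force: [-0.3, 0.3, -0.3]
gripper_width: 1.001
```

```bash
python3 st.py
python3 - <<'E'
from h import *
p,d=cams.grab_frame('top'); p2,d2=cams.grab_frame('scene')
a=cv2.resize(p[165:265,180:280,::-1],(400,400),interpolation=cv2.INTER_CUBIC); b=cv2.resize(p2[165:265,280:380,::-1],(400,400),interpolation=cv2.INTER_CUBIC); cv2.imwrite('pics/g4.png',np.hstack([a,b]))
d0=np.load('pics/top0.npy')
for n,dd in (('top',d),('scene',d2)):
  C=cloud(n,dd); m=(abs(C[...,0]-590)<50)&(abs(C[...,1]-131)<50)
  for lo,hi in ((60,80),(100,116)):
    q=C[m&(C[...,2]>lo)&(C[...,2]<hi)]; print(n,lo,len(q),np.median(q,axis=0).round(2))
    if lo==60:
      q=q[abs(q[:,2]-np.median(q[:,2]))<3]; A=np.c_[q[:,:2]-[590,131],np.ones(len(q))]; print('plane',np.linalg.lstsq(A,q[:,2],rcond=None)[0].round(4))
  if n=='top':
    C0=cloud('top',d0); z=C0[(np.hypot(C0[...,0]-590,C0[...,1]-131)<55)&(np.hypot(C0[...,0]-590,C0[...,1]-131)>38)][:,2]; print('flange z in init',np.median(z))
E
```

```text
t 22.65 p [ 699.31 -148.29  221.24] yang -68.69 zax [-0. -0. -1.] F [-0.31  0.32 -0.25] T [-0.03  0.02  0.  ] w 1.001 q [ 0.13  0.6  -0.    1.63  0.    0.91 -1.07]
top 60 1158 [585.97 126.83  69.1 ]
plane [ 2.20000e-03 -2.30000e-03  6.90984e+01]
top 100 273 [589.97 129.73 109.14]
flange z in init 60.8705269808944
scene 60 598 [606.49 117.84  68.01]
plane [ 1.40000e-03 -1.70000e-03  6.79076e+01]
scene 100 159 [594.29 131.25 107.27]
```

View pics/g4.png

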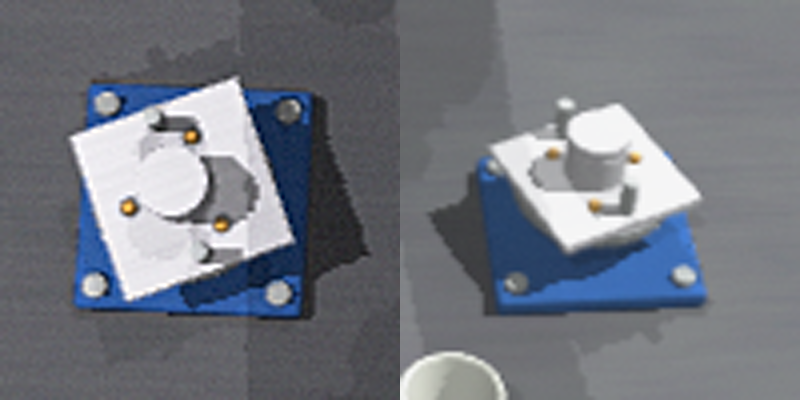

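All three brass pins show through the holes. The plate's top is 8.2 mm above where the flange read at the start, for an 8 mm plate, with a tilt of about 0.003 rad, so it is flush. I'm handing in.

```bash
python3 -c "
from bench import arm
print(arm.finish_job())"
```

```text
the job is handed in; nothing more can be done
None
```

The bearing cover is on the hub, pressed down flush and released. I handed the job in at about 23 s of the 72 s allowed, and no verdict is reported.

**What I did:** I gripped the cover by its knob and carried it over the spigot. I turned it 18.5° clockwise (seen from above) to the pin angle seen in the pictures. It passed the pin tips without touching them. I then pressed it down past the seal ring with up to about 21 N, slightly above the suggested 10–20 N, until it came to a hard stop. After that I opened the gripper and moved the arm clear.

**Last checks:**
- **Pins:** all three dowel pins show through the cover's holes.
- **Height:** the top camera puts the plate's top 8.2 mm above where the flange read at the start. The plate is 8 mm thick, so the underside is about 0.2 mm off the face. The scene camera put the plate's top about 1 mm lower, which is within the 2 mm calibration error.
- **Level:** the tilt is about 0.003 rad.
- **Position:** the gripper let go 0.2 mm from the hub axis I had measured. The depth points on the knob gave centres about 2 mm off in the top view and 4 mm off in the scene view. I put the 4 mm down to that camera's slanted view of a partly seen knob top.
- **Contact:** the wrist force is near zero, so the robot is touching nothing.

The arm's path stayed away from the cup, oil can and spanner. I did not measure their positions again before handing in.

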